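Open the ratchet carton rack

TASK

Make room for more cartons in the ratchet rack: press down the release button on top of the sliding jaw and, keeping it down, push the jaw back along its bar, away from the two standing cartons, until it is fully against the end stop. Then let go so the button springs up again. Leave the two cartons standing where they are and do not disturb the other things on the bench.

Things in the scene. Friction and masses are not known exactly. Their poses are not given: they have to be found in the camera images.
- rack: Carton rack fixed to the bench: aluminium base (x -35 to 145, y -215 to 185 mm, 10 thick), steel bar 18 mm wide along its y axis at x = 0, top 60 mm up, carton tray on its +x side. Origin on the bench under the bar, z up. Fixed end plate (120 tall) at y -200 mm, end stop (85 tall) over the bar at y 158 to 178. Teeth under the bar, pitch 10 mm, lock the jaw against moving to +y unless released.
- jaw (a joint): Position of the sliding grey jaw along the bar, in m: it starts at 0 to 0.04 and opens towards the rack's +y to 0.17, where it stands against the end stop (joint limit). Sliding friction about 3 N once released.
- release (a joint): Travel of the release button, in m: 0 up, 0.012 fully down. Sprung: about 2.5 N to start, 7 N fully down. At rest it may stand up to 0.003 down, its pawl on a tooth tip. The ratchet is free from 0.004 on, and catches again at the next tooth if the button rises while the jaw is still on the way.
- release_top (a point): Centre of the top of the black ribbed release button on the jaw, over the bar: 48 mm (rack x) by 56 mm (rack y), 94 mm up when raised, goes straight down by 12 mm. It lies in a well 72 mm long (rack y), open above and on both x sides, between the jaw plate (-y side, 120 mm tall, 8 thick, rack x -25 to 125) and the push wall (+y side).
- push_wall (a point): Middle of the top edge of the push wall's inner face: upright wall on the jaw, 64 mm wide, 10 thick, top 122 mm above the bench (28 mm over the raised button), 36 mm from the button's centre towards rack +y. A fingertip standing on the pressed button pushes this face towards +y to move the jaw.
- carton_a: Standing cardboard carton 70 x 45 x 105 mm in the rack's tray, next to the fixed end plate. Origin at the centre of its underside.
- carton_b: Second such carton, between the first one and the jaw plate. Origin at the centre of its underside.
- mouthpiece_a: Steel instrument mouthpiece standing on its rim on the bench, 28 mm across, 85 mm tall; bystander. Origin under its centre.
- mouthpiece_b: Brass mouthpiece of the same shape, standing; bystander. Origin under its centre.
- tape_roll: Cardboard ring lying flat, 90 mm across, 25 mm tall; bystander. Origin under its centre.
- polish_jar: Closed jar, 56 mm across, 75 mm tall; bystander. Origin under its centre.
- bench_brush: Small hand brush lying on the bench; bystander.
- carton_flat: Carton lying on its side, 105 x 70 x 45 mm tall; bystander. Origin under its centre.
There are look-alikes about, which are no part of the job. Leave any blue, orange or purple look-alike of the carton_b alone.

How it is judged:
On the way, in this order (a step that is already met when the one before it is completed fails the run):
1. the release button is pressed down before the jaw is pushed back (value of joint release above 0.004 m and value of joint jaw below 0.08 m), for 0.1 s.
2. the jaw has been pushed back to the end stop (value of joint jaw above 0.163 m), for 0.1 s.
At the end, for the whole second after the job is handed in: The jaw stands against the end stop (within 7 mm) and at rest, the release button is up again (within 3 mm), both cartons stand upright (within 0.15 rad) within 20 mm of where they were, and the other things are within 30 mm of where they were (value of joint jaw above 0.163 m and value of joint release below 0.003 m and velocity of joint jaw between -0.01 and 0.01 m/s and distance of each of carton_a, carton_b from where it was at the start of the episode below 0.02 m and angle between each of carton_a, carton_b's own z axis and vertical below 0.15 rad and distance of each of mouthpiece_a, mouthpiece_b, tape_roll, polish_jar, bench_brush, carton_flat from where it was at the start of the episode below 0.03 m); the robot touches nothing.
It fails at once if a carton in the rack is lifted, tipped or shoved by more than 20 mm (distance of any of carton_a, carton_b from where it was at the start of the episode above 0.02 m or angle between any of carton_a, carton_b's own z axis and vertical above 0.3 rad).
It fails at once if another thing on the bench is lifted, or moved by more than 30 mm (distance of any of mouthpiece_a, mouthpiece_b, tape_roll, polish_jar, bench_brush, carton_flat from where it was at the start of the episode above 0.03 m).
It fails at once if a standing mouthpiece or the jar is knocked over (angle between any of mouthpiece_a, mouthpiece_b, polish_jar's own z axis and vertical above 0.5 rad).
It also fails if it takes over 38 s, if anything falls off the work surface, if the arm or the gripper's body presses on something with over 40 N, if the wrist force passes 120 N, or if a joint passes its speed limit or range.

ROBOT

A 6-joint arm with a two-finger parallel gripper is mounted at the origin on the work surface. World frame = base frame: x ahead of the robot, y to its left, z up, the work surface at z = 0. Lengths are in m, angles in rad, forces in N, time in s.
With the tool pointing down it reaches from about 0.35 to 0.775 m from the base axis. Payload 5.5 kg.
Tool frame: the origin (TCP) lies on the centre line of the jaws, within the pads' length; the fingertips stand 11 mm ahead of it and the grasp point (between the pads) lies 8 mm behind it (env.tip_extent is the distance from the TCP to the fingertips, in m); z points along the fingers, y is the line along which they close (so a half turn about z gives the same grasp; the last joint's range is limited). The gripper opens to 85 mm and grips with 20 to 120 N. Pads are 22 mm wide; open, the fingers measure 114 mm over their backs; the gripper's body (76 mm by 85 mm) begins 54 mm behind the grasp point. The pads swing forward as they close: fully open they stand 13 mm farther back than shut.
Start: joints at [-1.306, 0.313, 0.046, 1.304, 0, 1.431], TCP at [0.226, -0.529, 0.242] pointing down, gripper open.
Joint ranges: [-2.76, 2.76], [-0.86, 1.69], [-1.03, 1.26], [-2.2, 2.34], [-1.47, 1.5], [-3.14, 3.14]. Speed limits (rad/s): [2.57, 2.57, 3.14, 3.14, 3.14, 3.14].

INTERFACE

Orientations are given as a unit quaternion [w, x, y, z].
In Python, from workcell import env gives the robot as it stands.
- The arm moves only by the shell command python3 -m jog 'ROWS' [FORCE]. ROWS is JSON, a list of rows, each a list of 5 numbers: the gripper's target within -1 to 1 (shut at 1, half-way at 0, fully open at -1), then the shift along the tool's x, y, z in m, then the turn about the tool's z in degrees. In form: [[fingers, tx, ty, tz, turn], ...]. A call has 1 to 5 rows; each row shifts and turns the commanded pose from where the row before left it, along the tool's axes as they then stand; what a row does not reach is not made up. A row lasts 1/12 s, in which the tool goes at most 41.7 mm and 7.16 degrees, less where a joint would pass 70% of its speed; a pose out of reach is approached as far as the arm can. A call is refused whole if a number of a shift passes 0.0417 or a number of a turn 7.16, either way. A call with a gripper value outside its range is refused whole. The fingers move at their own pace and stop on an object; FORCE is the grip in N (left out, the last holds). Time passes only in rows, so rows that do not move let the fingers close. It gives the time, the measured TCP pose, the force, the opening and the grip force at its end, in the units of the state.
- env.get_state(): the state, without advancing time (a new reading comes with each control period).
- env.read_camera(name): name is "side" or "top"; returns a dict with "img" (480x640x3 uint8, red, green, blue), "fov_y" (degrees; the focal length in pixels is half the picture's height over the tangent of half this angle, whatever the lens; pixels are square), "cx", "cy" (the principal point, pixels), "D" ([k1, k2, p1, p2, k3] as OpenCV has them; the pictures are not rectified), "T" (4x4, takes a point from camera to world coordinates). Camera axes: x right, y up, looking along -z (the intrinsics and any distortion apply to the point x, -y, -z); pixel columns grow to the right and rows downward; lengths in m; the calibration is good to about 2 mm. A picture is of the moment at which its call begins. There is no depth.
- env.hand_in(): hands the job in; it is judged then, once.
The state is a dict: "clock": time; "joint_pos": joint angles; "qvel": joint speeds; "tau": joint torques, N m; "tcp_pos": TCP position; "orientation": TCP orientation; "wrist_force": force on the tool from outside, world axes, zero at the start; "ft_torque": the same for the moment, N m; "finger_gap": finger opening in m; "grip_force": force on a finger pad.
Only numpy, scipy, OpenCV 4.12 (cv2) and the standard library are available. Lean on these libraries where they do the work, as an engineer would, in place of code of your own. Each camera call takes 0.05 s, during which the arm holds its last target. There are 200 camera calls.

## Working session

There is one attempt and no reset: what is moved stays moved. The work goes in short steps, Python scripts to look and compute and a shell command to move; the robot and the scene stay as the last step left them, time stands still between calls to the robot, and variables do not carry over. Pictures are saved under pics/ and viewed, at most 10 in all, crops included, and the job is handed in when it is done.

```bash
mkdir -p pics; cat > h.py <<'E'
import numpy as np,cv2
from workcell import env
def cam(n):
    c=env.read_camera(n); h,w=c["img"].shape[:2]
    f=h/2/np.tan(np.radians(c["fov_y"])/2)
    c["K"]=np.array([[f,0,c["cx"]],[0,f,c["cy"]],[0,0,1.]]); return c
def ray(c,uv):
    p=cv2.undistortPoints(np.array([[uv]],float),c["K"],np.array(c["D"],float))[0,0]
    T=np.array(c["T"]); return T[:3,3],T[:3,:3]@np.array([p[0],-p[1],-1])
def onz(c,uv,z):
    o,d=ray(c,uv); return o+d*(z-o[2])/d[2]
def tri(c1,u1,c2,u2):
    o1,d1=ray(c1,u1);o2,d2=ray(c2,u2)
    s=np.linalg.lstsq(np.c_[d1,-d2],o2-o1,rcond=None)[0]
    a,b=o1+s[0]*d1,o2+s[1]*d2; return (a+b)/2,np.linalg.norm(a-b)
def proj(c,P):
    T=np.array(c["T"]);q=(np.array(P)-T[:3,3])@T[:3,:3];q=q*[1,-1,-1]
    return cv2.projectPoints(q.reshape(-1,1,3),np.zeros(3),np.zeros(3),c["K"],np.array(c["D"],float))[0][:,0]
def save(c,n): cv2.imwrite("pics/"+n,c["img"][:,:,::-1])
E
python3 - <<'E'
from h import *
for n in("top","side"):
    c=cam(n);save(c,n+"0.png");print(n,np.round(c["T"],3).tolist(),c["fov_y"],c["D"])
s=env.get_state();print(s,env.tip_extent)
E
```

```text
top [[-0.026, 0.983, -0.184, 0.28], [-0.999, -0.029, -0.014, 0.004], [-0.019, 0.184, 0.983, 1.512], [0.0, 0.0, 0.0, 1.0]] 42.15534418713654 [-0.17350237  0.          0.          0.          0.        ]
side [[-0.982, 0.121, -0.145, 0.407], [-0.189, -0.658, 0.728, 0.831], [-0.007, 0.743, 0.669, 0.822], [0.0, 0.0, 0.0, 1.0]] 45.85788075096645 [0.04429528 0.         0.         0.         0.        ]
{'clock': 0.1, 'joint_pos': array([-1.30562270e+00,  3.13940587e-01,  4.50869103e-02,  1.30359908e+00,
       -1.69515367e-05,  1.43120809e+00]), 'qvel': array([-4.65957757e-05, -1.24517109e-03,  2.86421174e-03,  4.02399627e-05,
        8.49197315e-05,  8.23229214e-04]), 'tau': array([ 1.83754586e-03, -4.81727135e+01,  2.99242687e+01,  1.26993665e-02,
       -1.23864461e-04, -2.28725817e-06]), 'tcp_pos': array([ 0.22631127, -0.52811199,  0.24148701]), 'orientation': array([-8.26051209e-04,  9.79590445e-01,  2.01002173e-01, -6.04307661e-05]), 'wrist_force': array([ 1.1034314 ,  0.18628949, -0.46803606]), 'ft_torque': array([-0.02838426,  0.0013986 , -0.0251057 ]), 'grip_force': 0.0, 'finger_gap': 0.08557551858004574} 0.011
```

View pics/top0.png

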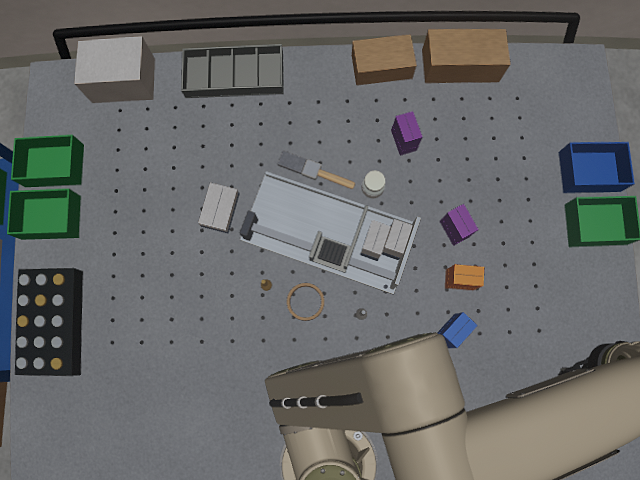

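View pics/side0.png

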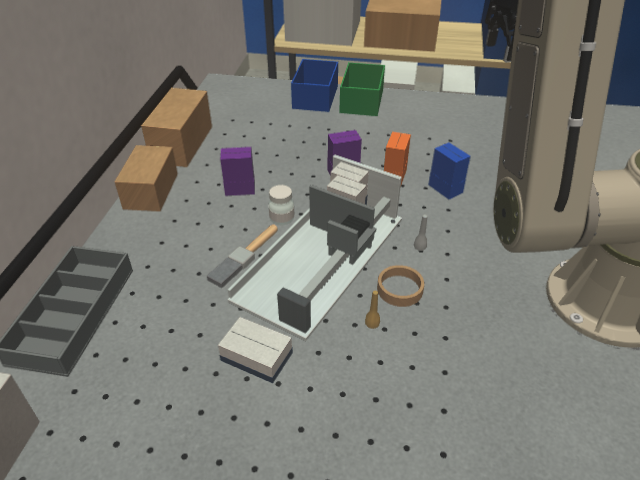

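The top view shows the rack with a black ribbed button at about (331,250), the end stop at (249,224), and white cartons at (376,238) and (398,237). In the side view the jaw is at about (350,230) and the end stop at (294,310).

Look-alikes for the button or jaw are the dark end stop at top (249,224) and the brush head at top (291,161). Look-alikes for the cartons are purple (406,130) and (459,224), orange (465,277), blue (458,330), and the flat white carton (218,207). I choose the black ribbed block on the bar at (331,250) and will check it in one close crop.

```bash
python3 - <<'E'
import cv2,numpy as np
t=cv2.imread("pics/top0.png")[200:300,230:430]; s=cv2.imread("pics/side0.png")[170:340,260:420]
t=cv2.resize(t,None,fx=4,fy=4,interpolation=cv2.INTER_CUBIC)[:, :]
cv2.imwrite("pics/tc.png",t)
cv2.imwrite("pics/sc.png",cv2.resize(s,None,fx=3.5,fy=3.5,interpolation=cv2.INTER_CUBIC))
E
```

```text
(no output)
```

View pics/tc.png

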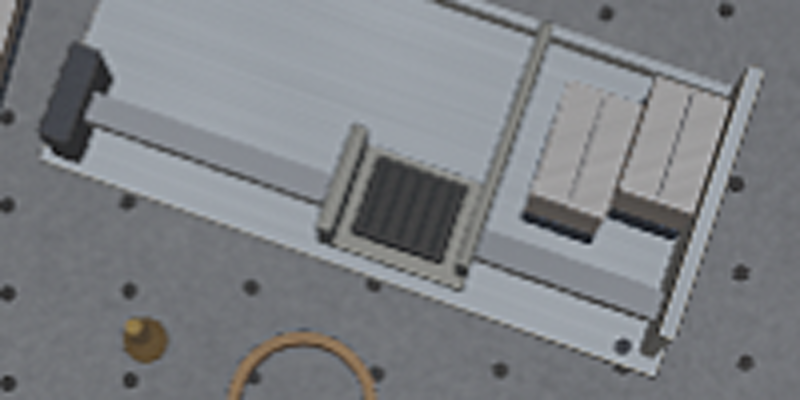

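View pics/sc.png

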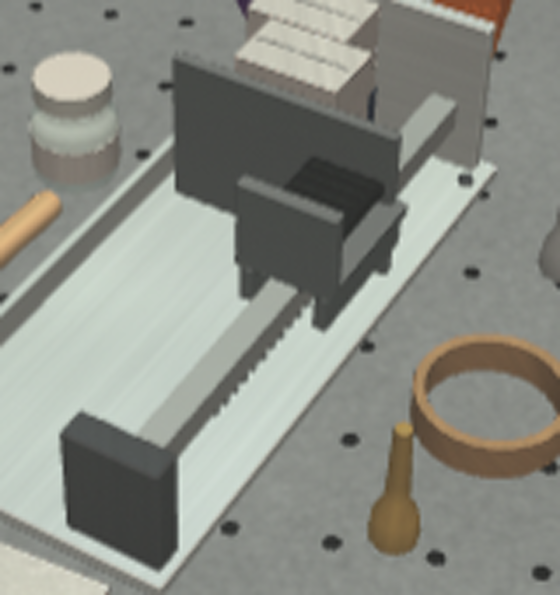

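The crop confirms the choice. The black ribbed button (top crop centre 410,208, i.e. pixel 332,252) sits in the well between the jaw plate and the push wall. I'll triangulate corners seen in both views.

```bash
cat > m.py <<'E'
from h import *
t=cam("top");s=cam("side")
T=lambda u,v:(u/4+230,v/4+200)
S=lambda u,v:(u/3.5+260,v/3.5+170)
pts={"btn +x-y":((470,185),(315,158)),"btn -x-y":((440,262),(384,183)),
"wall +x out":((354,124),(241,177)),"wall -x out":((319,235),(342,213)),
"plate +x":((546,25),(176,55)),"plate -x":((464,287),(401,135)),
"stop +x":((78,43),(63,430)),"stop -x":((40,135),(178,466)),
"endplate":((765,70),(388,0)),"endplate -x":((672,340),(492,32))}
for k,(a,b) in pts.items():
    p,e=tri(t,T(*a),s,S(*b));print(k,p.round(4),round(e,4))
q=[onz(t,T(*x),.094)[:2] for x in((378,155),(470,185),(440,262),(352,232))]
q=np.array(q);print("btn plane",q.round(4).tolist(),q.mean(0))
print([np.linalg.norm(q[i]-q[i-1]).round(4) for i in range(4)])
d=(q[0]-q[1])+(q[3]-q[2]);print("ydir deg",np.degrees(np.arctan2(d[1],d[0])))
b=[onz(t,T(*x),.010)[:2] for x in((42,152),(655,376))]
d=b[0]-b[1];print("base edge",b,np.linalg.norm(d),np.degrees(np.arctan2(d[1],d[0])))
# base corners -> rack origin
y=d/np.linalg.norm(d);x=np.array([y[1],-y[0]]);print("origin",b[0]-185e-3*y+35e-3*x, b[1]+.215*y+.035*x)
o=(b[0]-185e-3*y+35e-3*x+b[1]+.215*y+.035*x)/2
for n,p in (("btn",q.mean(0)),): print("btn in rack",(p-o)@x,(p-o)@y)
for k,P in(("mouth_b",(145,345)),("tape",(303,395))): print(k,onz(t,T(*P),.03))
E
python3 m.py
```

```text
btn +x-y [ 0.508  -0.0594  0.0886] 0.0034
btn -x-y [ 0.4645 -0.0404  0.0915] 0.0008
wall +x out [0.5401 0.0066 0.1235] 0.0019
wall -x out [0.4794 0.028  0.1245] 0.0028
plate +x [ 0.5971 -0.1053  0.1169] 0.0004
plate -x [ 0.4524 -0.0529  0.1167] 0.0105
stop +x [0.6028 0.1684 0.0797] 0.0002
stop -x [0.5426 0.1898 0.0899] 0.0074
endplate [ 0.5258 -0.2282  0.0981] 0.0882
endplate -x [ 0.4144 -0.1693  0.1116] 0.0008
btn plane [[0.528, -0.0067], [0.5088, -0.0592], [0.4646, -0.0404], [0.4835, 0.0096]] [ 0.49623948 -0.02417223]
[np.float64(0.0474), np.float64(0.0559), np.float64(0.0481), np.float64(0.0534)]
ydir deg 69.66067875727539
base edge [array([0.55061867, 0.19913934]), array([ 0.4022452 , -0.17055829])] 0.3983604219508034 68.13256491746198
origin [0.51419518 0.01441433] [0.51480586 0.01593594]
btn in rack -0.0022917901691880387 -0.04331776150545028
mouth_b [0.427973   0.13545769 0.03      ]
tape [0.39558419 0.04171582 0.03      ]
```

The points hold together: button 47x55 mm (48x56 expected), button height about 0.090 (0.094), wall about 0.124 (0.122), base edge 398 mm (400). Rack +y points at about 68.5° in world, and the button centre is at about (0.496,-0.024). The jaw starts near 15 mm. Next I close the fingers and turn the tool so that its x lies along rack +y, a 45.3° world turn (about −45.3° about tool z).

```bash
python3 -m jog '[[1,0,0,0,-6.5],[1,0,0,0,-6.5],[1,0,0,0,-6.5],[1,0,0,0,-6.5],[1,0,0,0,-6.5]]' 60; python3 -m jog '[[1,0,0,0,-6.5],[1,0,0,0,-6.3],[1,0,0,0,0]]'
cat > go.py <<'E'
import sys
from h import *
s=env.get_state();w,x,y,z=s["orientation"]
X=np.array([1-2*(y*y+z*z),2*(x*y+w*z),2*(x*z-w*y)]);Y=np.array([2*(x*y-w*z),1-2*(x*x+z*z),2*(y*z+w*x)]);Z=np.cross(X,Y)
d=np.array([float(a) for a in sys.argv[1:4]])-s["tcp_pos"]
print("t",s["clock"],"pos",s["tcp_pos"].round(4),"yaw",np.degrees(np.arctan2(X[1],X[0])).round(2),"F",s["wrist_force"].round(1),"gap",s["finger_gap"].round(4),"toolshift",[round(float(d@a),4) for a in(X,Y,Z)],"Z",Z.round(3))
E
python3 go.py 0.496 -0.024 0.20
```

```text
clock: 0.62
tcp_pos: [0.2264, -0.5284, 0.242]
orientation: [-0.0, 0.883, 0.47, 0.0]
wrist_force: [-0.8, -0.3, 0.2]
finger_gap: 0.0257
grip_force: 0.0
clock: 0.87
tcp_pos: [0.2265, -0.5284, 0.2421]
orientation: [-0.0, 0.826, 0.564, 0.0]
wrist_force: [0.1, 0.6, -0.4]
finger_gap: 0.0004
grip_force: 0.0Traceback (most recent call last):
  File "go.py", line 6, in <module>
    print("t",s["clock"],"pos",s["tcp_pos"].round(4),"yaw",np.degrees(np.arctan2(X[1],X[0])).round(2),"F",s["wrist_force"].round(1),"gap",s["finger_gap"].round(4),"toolshift",[round(float(d@a),4) for a in(X,Y,Z)],"Z",Z.round(3))
                                                                                                                                          ^^^^^^^^^^^^^^^^^^^^^
AttributeError: 'float' object has no attribute 'round'
```

```bash
sed -i 's/s\["finger_gap"\].round(4)/round(float(s["finger_gap"]),4)/' go.py; python3 go.py 0.500 -0.015 0.20
```

```text
t 0.8667 pos [ 0.2265 -0.5284  0.2421] yaw 68.65 F [ 0.1  0.6 -0.4] gap 0.0004 toolshift [0.5778, 0.0678, 0.0422] Z [-0.  0. -1.]
```

Tool x now lies along rack +y. I move 0.578 along x and 0.068 along y: 15 rows of 0.0375 and 0.0045, staying high.

```bash
python3 -m jog '[[1,0.02,0.002,0,0],[1,0.035,0.004,0,0],[1,0.035,0.004,0,0],[1,0.035,0.004,0,0],[1,0.035,0.004,0,0]]' >/dev/null; python3 -m jog '[[1,0.035,0.004,0,0],[1,0.035,0.004,0,0],[1,0.035,0.004,0,0],[1,0.035,0.004,0,0],[1,0.035,0.004,0,0]]'>/dev/null; python3 -m jog '[[1,0.035,0.004,0,0],[1,0.035,0.004,0,0],[1,0.035,0.004,0,0],[1,0.035,0.004,0,0],[1,0.035,0.004,0,0]]'; python3 -m jog '[[1,0.035,0.004,0.01,0],[1,0.02,0.004,0.02,0],[1,0,0,0,0]]' >/dev/null; python3 go.py 0.500 -0.015 0.15
```

```text
clock: 2.12
tcp_pos: [0.4679, -0.0736, 0.2424]
orientation: [0.0, 0.828, 0.561, 0.0]
wrist_force: [-0.3, -1.1, 1.1]
finger_gap: 0.0002
grip_force: 0.0
t 2.3667 pos [ 0.4951 -0.0236  0.2093] yaw 68.58 F [-0.3 -0.3 -0.3] gap 0.0003 toolshift [0.0098, 0.0016, 0.0593] Z [-0.003  0.002 -1.   ]
```

```bash
python3 -m jog '[[1,0.005,0.001,0.02,0],[1,0.005,0.001,0.02,0],[1,0,0,0.018,0],[1,0,0,0,0]]'; python3 - <<'E'
from h import *
ims=[]
for n,r in(("top",(250,200,150,110)),("side",(270,150,150,110))):
    c=cam(n);x,y,w,h=r;im=c["img"][y:y+h,x:x+w,::-1].copy()
    ims.append(cv2.resize(im,None,fx=5,fy=5,interpolation=cv2.INTER_CUBIC)[:, :400 if 0 else 750])
cv2.imwrite("pics/a.png",cv2.resize(np.vstack(ims),None,fx=.54,fy=.54))
E
python3 go.py 0.500 -0.015 0.15
```

```text
clock: 2.7
tcp_pos: [0.498, -0.0183, 0.1512]
orientation: [-0.002, 0.827, 0.562, -0.002]
wrist_force: [-0.4, 0.4, -0.5]
finger_gap: -0.0
grip_force: 0.0
t 2.8 pos [ 0.4998 -0.0189  0.1543] yaw 68.38 F [-0.9 -0.3  0.5] gap 0.0002 toolshift [0.0037, -0.0013, 0.0043] Z [-0.002  0.    -1.   ]
```

View pics/a.png

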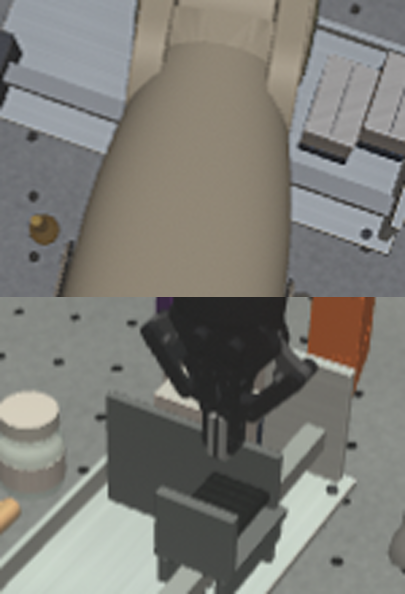

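The top view is covered by the arm. The side crop shows the closed fingertips at about (220,455), over the well between plate and push wall. I press down next: tip contact is expected at TCP z≈0.105 and fully down at 0.093.

```bash
python3 -m jog '[[1,0.002,0,0.02,0],[1,0.001,0,0.016,0],[1,0,0,0.006,0],[1,0,0,0.004,0],[1,0,0,0,0]]';python3 -m jog '[[1,0,0,0.004,0],[1,0,0,0,0]]'; python3 go.py 0.5 -0.015 0.095
```

```text
clock: 3.22
tcp_pos: [0.5018, -0.0161, 0.1087]
orientation: [0.0, 0.827, 0.562, 0.0]
wrist_force: [-0.6, 0.8, -1.0]
finger_gap: -0.0002
grip_force: 0.0
clock: 3.38
tcp_pos: [0.5022, -0.016, 0.1049]
orientation: [0.001, 0.827, 0.563, 0.0]
wrist_force: [0.4, 0.4, 0.1]
finger_gap: -0.0001
grip_force: 0.0
t 3.3833 pos [ 0.5022 -0.016   0.1049] yaw 68.47 F [0.4 0.4 0.1] gap -0.0001 toolshift [0.0001, -0.0025, 0.0099] Z [ 0.001 -0.    -1.   ]
```

```bash
python3 -m jog '[[1,0,0,0.003,0],[1,0,0,0.003,0],[1,0,0,0,0]]';python3 -m jog '[[1,0,0,0.003,0],[1,0,0,0,0]]'
```

```text
clock: 3.63
tcp_pos: [0.5023, -0.016, 0.0986]
orientation: [0.001, 0.827, 0.563, 0.0]
wrist_force: [-0.0, -0.3, 4.3]
finger_gap: -0.0001
grip_force: 2.2
clock: 3.8
tcp_pos: [0.5023, -0.016, 0.0957]
orientation: [0.001, 0.827, 0.563, 0.0]
wrist_force: [0.4, -1.1, 5.4]
finger_gap: -0.0001
grip_force: 2.8
```

The force of 5.4 N agrees with the button being about 8 mm down. A little more pressure, then push along +x, which is rack +y: about 15 mm of gap, then about 155 mm of travel.

```bash
python3 -m jog '[[1,0,0,0.0015,0],[1,0.005,0,0,0],[1,0.006,0,0,0],[1,0.006,0,0,0],[1,0.006,0,0,0]]';python3 -m jog '[[1,0.008,0,0,0],[1,0.008,0,0,0],[1,0.008,0,0,0],[1,0.008,0,0,0]]'; python3 go.py 0.556 0.119 0.094
```

```text
clock: 4.22
tcp_pos: [0.5104, 0.005, 0.0945]
orientation: [0.001, 0.827, 0.562, -0.0]
wrist_force: [-0.7, -2.6, 5.0]
finger_gap: -0.0
grip_force: 3.1
clock: 4.55
tcp_pos: [0.522, 0.0349, 0.0944]
orientation: [0.001, 0.827, 0.563, -0.0]
wrist_force: [-1.8, -3.8, 6.2]
finger_gap: 0.0002
grip_force: 3.1
t 4.55 pos [0.522  0.0349 0.0944] yaw 68.46 F [-1.8 -3.8  6.2] gap 0.0002 toolshift [0.0907, 0.0007, 0.0003] Z [ 0.    -0.002 -1.   ]
```

The jaw slides at about 4 N with the button down. About 115 mm remains.

```bash
python3 -m jog '[[1,0.01,0,0,0],[1,0.012,0,0,0],[1,0.012,0,0,0],[1,0.012,0,0,0],[1,0.012,0,0,0]]';python3 -m jog '[[1,0.012,0,0,0],[1,0.01,0,0,0],[1,0.006,0,0,0],[1,0.004,0,0,0]]';  python3 go.py 0.556 0.119 0.094
```

```text
clock: 4.97
tcp_pos: [0.5431, 0.089, 0.0943]
orientation: [0.001, 0.827, 0.562, -0.001]
wrist_force: [-1.3, -2.9, 7.2]
finger_gap: -0.0002
grip_force: 3.1
clock: 5.3
tcp_pos: [0.5548, 0.1193, 0.0943]
orientation: [0.001, 0.826, 0.563, -0.0]
wrist_force: [-1.9, -3.3, 5.6]
finger_gap: 0.0002
grip_force: 3.1
t 5.3 pos [0.5548 0.1193 0.0943] yaw 68.52 F [-1.9 -3.3  5.6] gap 0.0002 toolshift [0.0002, 0.0012, 0.0003] Z [-0.    -0.001 -1.   ]
```

```bash
python3 -m jog '[[1,0.006,0,0,0],[1,0.006,0,0,0],[1,0.004,0,0,0],[1,0.003,0,0,0],[1,0,0,0,0]]';python3 -m jog '[[1,0.002,0,0,0],[1,0.002,0,0,0],[1,0,0,0,0]]';  python3 go.py 0.556 0.119 0.094
```

```text
clock: 5.72
tcp_pos: [0.5619, 0.1365, 0.0944]
orientation: [0.001, 0.827, 0.563, -0.0]
wrist_force: [-0.9, -2.0, 6.4]
finger_gap: 0.0001
grip_force: 3.1
clock: 5.97
tcp_pos: [0.5632, 0.1398, 0.0943]
orientation: [0.001, 0.827, 0.563, -0.001]
wrist_force: [-2.1, -3.0, 6.4]
finger_gap: -0.0003
grip_force: 3.1
t 5.9667 pos [0.5632 0.1398 0.0943] yaw 68.47 F [-2.1 -3.   6.4] gap -0.0003 toolshift [-0.022, 0.001, 0.0004] Z [ 0.    -0.002 -1.   ]
```

```bash
python3 -m jog '[[1,0.002,0,0,0],[1,0.002,0,0,0],[1,0.001,0,0,0]]';python3 -m jog '[[1,0.002,0,0,0],[1,0.001,0,0,0]]'; python3 -m jog '[[1,0.002,0,0,0],[1,0,0,0,0]]'
```

```text
clock: 6.22
tcp_pos: [0.5647, 0.1437, 0.0943]
orientation: [0.001, 0.827, 0.562, -0.001]
wrist_force: [-2.6, -8.7, 7.8]
finger_gap: -0.0002
grip_force: 5.7
clock: 6.38
tcp_pos: [0.5647, 0.1438, 0.0943]
orientation: [0.003, 0.827, 0.562, -0.004]
wrist_force: [-7.2, -19.6, 12.6]
finger_gap: 0.0001
grip_force: 12.6
clock: 6.55
tcp_pos: [0.5647, 0.1438, 0.0943]
orientation: [0.004, 0.828, 0.561, -0.005]
wrist_force: [-8.1, -22.7, 13.8]
finger_gap: 0.0001
grip_force: 15.7
```

The stop is reached: position is unchanged while the force rose to 24 N. I ease most of the push, lift off the button, then step away from the wall and go up.

```bash
python3 -m jog '[[1,-0.002,0,0,0],[1,-0.001,0,-0.006,0],[1,0,0,-0.008,0],[1,0,0,-0.006,0],[1,0,0,0,0]]'; python3 -m jog '[[1,-0.005,0,0,0],[1,-0.005,0,0,0],[1,0,0,0,0]]';  python3 -m jog '[[1,0,0,-0.02,0],[1,0,0,-0.035,0],[1,0,0,-0.035,0],[1,0,0,-0.035,0],[1,0,0,0,0]]'
```

```text
clock: 6.97
tcp_pos: [0.5636, 0.1442, 0.1131]
orientation: [0.001, 0.827, 0.562, -0.004]
wrist_force: [-6.6, -8.8, 5.7]
finger_gap: 0.0001
grip_force: 5.6
clock: 7.22
tcp_pos: [0.5617, 0.1372, 0.1135]
orientation: [-0.0, 0.827, 0.563, -0.0]
wrist_force: [-0.7, -0.5, 0.4]
finger_gap: 0.0001
grip_force: 0.0
clock: 7.63
tcp_pos: [0.5654, 0.1385, 0.2465]
orientation: [0.003, 0.826, 0.563, 0.005]
wrist_force: [1.5, 0.2, 1.1]
finger_gap: -0.0002
grip_force: 0.0
```

Clear. Now I swing back towards −tool x so the top camera can see the result.

```bash
python3 -m jog '[[1,-0.02,0,0,0],[1,-0.035,0,0,0],[1,-0.035,0,0,0],[1,-0.035,0,0,0],[1,-0.035,0,0,0]]' >/dev/null; python3 -m jog '[[1,-0.035,0,0,0],[1,-0.035,0,0,0],[1,-0.035,0,0,0],[1,-0.035,0,0,0],[1,-0.035,0,0,0]]'>/dev/null; python3 -m jog '[[1,-0.035,0,0,0],[1,-0.035,0,0,0],[1,-0.035,0,0,0],[1,-0.02,0,0,0],[1,0,0,0,0]]'
python3 - <<'E'
from h import *
t=cam("top");s=cam("side")
a=cv2.resize(t["img"][150:330,190:430,::-1],None,fx=2.4,fy=2.4,interpolation=cv2.INTER_CUBIC)
cv2.imwrite("pics/endt.png",a)
b=cv2.resize(s["img"][150:380,200:440,::-1],None,fx=2.5,fy=2.5,interpolation=cv2.INTER_CUBIC);cv2.imwrite("pics/ends.png",b)
o0=cv2.imread("pics/top0.png");o1=t["img"][:,:,::-1]
for n,(x,y,w,h) in dict(cartons=(362,215,50,45),flat=(198,180,40,52),jar=(360,168,28,30),mb=(258,275,16,18),ma=(352,304,18,18),tape=(284,280,44,44),brush=(276,148,80,40)).items():
    print(n,np.abs(o0[y:y+h,x:x+w].astype(int)-o1[y:y+h,x:x+w]).mean().round(1))
E
```

```text
clock: 8.88
tcp_pos: [0.3926, -0.2937, 0.2385]
orientation: [0.001, 0.828, 0.561, -0.0]
wrist_force: [0.6, -0.6, 0.1]
finger_gap: 0.0001
grip_force: 0.0
cartons 2.8
flat 2.5
jar 2.4
mb 2.3
ma 1.8
tape 2.0
brush 2.6
```

View pics/endt.png

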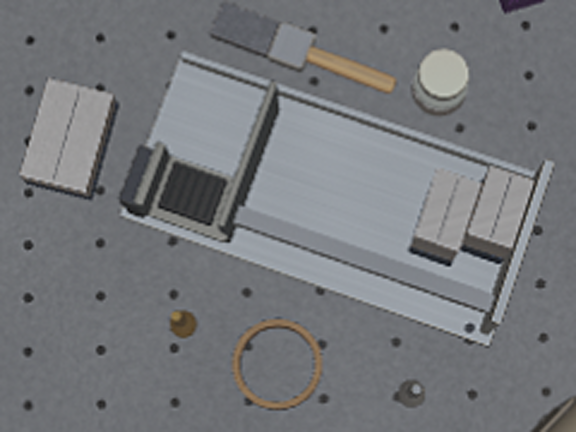

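View pics/ends.png

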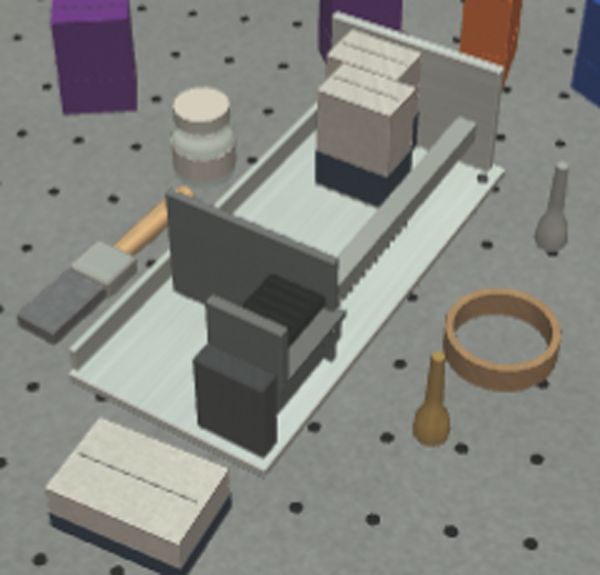

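The push wall stands flat against the end stop (side crop at about 240,345), and the button (285,305) is raised. Both cartons are unmoved and the other things are in place, so I hand in.

```bash
python3 -c "
from workcell import env
print(env.hand_in())"
```

```text
the job is handed in; nothing more can be done
None
```

The jaw stands against the end stop with the button up again, the two cartons and the other things on the bench unmoved in the final pictures, and the job was handed in about 9 s into the 38 s allowed; no verdict came back.

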